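# Fit a training cup's spout lid, then lift its clear cap away

### The arm

A 6-joint arm with a two-finger parallel gripper is mounted at the origin on the work surface. World frame = base frame: x ahead of the robot, y to its left, z up, the work surface at z = 0. Lengths are in m, angles in rad, forces in N, time in s.
With the tool pointing down it reaches from about 0.325 to 0.85 m from the base axis. Payload 15.5 kg.
Tool frame: the origin (TCP) lies midway between the tips of the shut fingers; the grasp point (between the pads) lies 19 mm behind it (pinch_z is the distance from the TCP to the grasp point, in m); x points along the fingers, y is the direction in which the jaws open and shut, and the axes are right-handed (so a half turn about x gives the same grasp; the last joint's range is limited). The gripper opens to 91 mm and grips with 3 to 60 N. Pads are 32 mm wide; open, the fingers measure 118 mm over their backs; the gripper's body (76 mm by 178 mm) begins 60 mm behind the grasp point.
Start: joints at [-1.212, 0.494, 1.345, -0, 1.302, -0.096], TCP at [0.274, -0.562, 0.214] pointing down, gripper open.
Joint ranges: [-2.91, 2.91], [-0.82, 2.16], [0.22, 2.67], [-1.22, 4.37], [0.12, 2.79], [-3.08, 3.08]. Speed limits (rad/s): [1.89, 1.89, 2.57, 3.01, 3.01, 3.01].

### API

Orientations are given as a 3x3 rotation matrix whose columns are the frame's x, y, z axes.
In Python, from bench import * gives the robot as it stands.
- The arm moves only by the tool apply_moves, never from a script. Its argument "series" is one flat list of numbers, 7 for each row, row after row: the shift along the tool's x, y, z in units of 40 mm (1.0 is 40 mm), then the turn, a rotation vector about the tool's x, y, z in units of 8 degrees (1.0 is 8 degrees), then the opening in per cent of the stroke, from 0 (shut) to 100 (fully open). A call has 1 to 20 rows; each row shifts and turns the commanded pose from where the row before left it, along the tool's axes as they then stand; what a row does not reach is not made up. A row lasts 1/10 s, in which the tool goes at most 50 mm and 8.59 degrees, less where a joint would pass 70% of its speed; a pose out of reach is approached as far as the arm can. A call is refused whole if a number of a shift passes 1 or a number of a turn 1, either way. A call with a gripper value outside its range is refused whole. The fingers move at their own pace and stop on an object; the grip force is fixed at half the most. Time passes only in rows, so rows that do not move let the fingers close. It gives the time, the measured TCP pose, the force and the opening at its end, in the units of the state.
- observe(): the state, without advancing time (a new reading comes with each control period).
- grab_frame(name): name is "scene" or "top"; returns the picture (384x512x3 uint8, red, green, blue); there is no depth.
- camera_model(name): a dict with "fx", "fy", "cx", "cy" (pixels), "extrinsics" (4x4, takes a point from camera to world coordinates). Camera axes: x right, y up, looking along -z (the intrinsics and any distortion apply to the point x, -y, -z); pixel columns grow to the right and rows downward; lengths in m; the calibration is good to about 2 mm. A picture is of the moment at which its call begins. camera_model takes no time and is no camera call.
- sign_off(): hands the job in, once; it reports no verdict.
Trained networks look in the newest picture that a camera, given by its name, has taken for a name from the list of things; names that differ only in an ending like _2 or _b are one class to them, and where a whole thing is asked for, a point or a joint stands for the part that bears it (a point fixed in the world has none). Each returns a list of dicts, best first, with "p" (0 to 1); they miss things now and then, are a little off and sometimes report something else, mostly with a low value. They report only what shows in the picture. A call takes as long as a camera call. They do not tell look-alikes from the thing itself.
- look_for(query, camera): "centre" ([x, y, z] in m, in world coordinates, good to about 4 mm: the middle of the surface that is visible of it).
- cut_out(query, camera): "region" (384x512 bool, what is visible of it).
The state is a dict: "time_s": time; "q": joint angles; "dq": joint speeds; "effort": joint torques, N m; "ee_pos": TCP position; "ee_rot": TCP orientation; "contact_force": force on the tool from outside, world axes, zero at the start; "torque": the same for the moment, N m; "finger_gap": finger opening in m.
Only numpy, scipy, OpenCV 4.12 (cv2) and the standard library are available. Lean on these libraries where they do the work, as an engineer would, in place of code of your own. Each camera call takes 0.05 s, during which the arm holds its last target. There are 200 camera calls.

### The job

Get the toddler's training cup ready: lift the mint spout lid off the steel tray together with the clear cap standing on it (the lid has two thumb tabs to hold it by), and press the lid into the mouth of the two-handled steel cup until it is fully home, a tab above each handle, with the cap kept on over the spout until then. Then lift the clear cap off by itself, without touching the spout or working the lid loose, and finish still holding the cap in the air a good hand's width above the lid. Leave the cup standing about where it is, and do not disturb the travel case, the pacifier, the egg cup or the wooden spoon.

Things in the scene. Friction and masses are not known exactly. Their poses are not given: they have to be found in the camera images.
- tray: fixed rectangular stainless steel tray, 240 x 320 mm (x, y), 16 mm high, walls and floor 3 mm thick, lying on the dresser. Origin: centre of its underside, z up.
- cup: loose training cup of brushed steel, about 0.2 kg, 85 mm high, 58 mm outside diameter at the lip, mouth 52 mm inside, wall 3 mm, with a mint grip band and two mint loop handles at its +y and -y sides (they reach 60 mm from the axis, between 22 and 63 mm of height). Origin: centre of its underside, z up.
- cup_lip (a point): centre of the cup's mouth at lip height, 85 mm above the cup's origin. 4.5 mm below it four soft silicone nubs stand inwards to 22.8 mm from the axis and yield outwards: the lid stops on them about 5 mm too high under its own weight, needs a push of about 3 N to pass them, then snaps down home on the lip (pressing on with up to 20 N does no harm).
- lid: loose mint spout lid (inner lid), 35 g. From below: plug 10 mm deep, 48 mm diameter at its bead 3 mm up (tapered below, 45 mm neck above); flange 60 mm diameter at 10 to 22 mm of height, which rests on the cup's lip when home (lid origin then 75 mm above the cup's); collar 34 mm diameter up to 26 mm; spout. Origin: centre of the plug's underside, z up; it starts standing on the tray's floor.
- spout: the soft cream spout fixed on the lid, 12 x 24 mm (lid x, y) and 23 mm high, 5 mm off the lid's axis to its +x side; top about 49 mm above the lid's origin. Origin: centre of its underside.
- cap_seat (a point): centre of the lid's flange top, 22 mm above the lid's origin: the cap's origin lies here when the cap is on.
- cap: loose clear cap with a whitish rim, 18 g, the outer lid: an upturned beaker 42 mm outside diameter, 38 mm high, 2 mm wall, standing loosely over the lid's collar (2 mm play all round, no snap) and covering the spout; its closed top is 60 mm above the lid's origin. Origin: centre of its open lower rim, z up.
- travel_case: bystander on the tray: lavender plastic travel case with a white press button, 58 x 68 x 43 mm. Origin: centre of its underside.
- pacifier: bystander on the tray: yellow pacifier under a clear cover, standing, 41 mm diameter, 38 mm high. Origin: centre of its underside.
- egg_cup: bystander beside the training cup: white ceramic egg cup upside down, 50 mm diameter, 61 mm high. Origin: centre of its underside.
- spoon: bystander beside the training cup: short wooden spoon lying flat, 130 mm long along its own x, handle to -x. Origin: its middle, at the underside.
- lid_tab (a point): outer face of the thumb tab at the lid's +y side, 32 mm from the lid's axis, at mid height of the flange (16 mm above the lid's origin). Its twin is at the -y side: two darker ribbed flat tabs, 24 mm wide, 12 mm high, 64 mm across over both; grip the lid there. Turned rightly, the lid's y axis lies along the cup's y axis, either way round.
Mind the look-alikes: they are no part of the job. What is shaped like the cap but purple is not meant. Leave any red look-alike of the lid alone.

How it is judged:
By the outcome, as a careful person would: the job done as asked, in the order asked, and still so for the second after the job is handed in, while the arm keeps its last pose, push and grip.
It also fails if it takes over 48 s, if anything falls off the work surface, if the arm or the gripper's body presses on something with over 40 N, if the wrist force passes 120 N, or if a joint passes its speed limit or range.

## Working session

There is one attempt and no reset: what is moved stays moved. The work goes in short steps, Python scripts to look and compute and a tool call to move; the robot and the scene stay as the last step left them, time stands still between calls to the robot, and variables do not carry over. Pictures are saved under pics/ and viewed, about 8 in all and at most 12, crops included, and the job is handed in when it is done.

Besides the shell and the picture viewer there is one more tool, called after "Emit:" by a JSON object that holds its "fn" and its "kwargs". apply_moves: Moves the arm, as the interface text tells. Its arguments: {"type":"object","properties":{"series":{"type":"array","items":{"type":"number"}}},"required":["series"]}

```bash
mkdir -p pics; ls
python3 - <<'E'
from bench import *
import cv2,numpy as np
np.set_printoptions(precision=4,suppress=True)
s=observe();print({k:s[k] for k in('time_s','ee_pos','finger_gap','contact_force')});print(np.array(s['ee_rot']))
for n in("scene","top"):
    im=grab_frame(n);cv2.imwrite(f'pics/{n}0.png',cv2.cvtColor(im,cv2.COLOR_RGB2BGR))
    m=camera_model(n);print(n,{k:v for k,v in m.items()})
    for q in("cup","lid","cap","travel_case","pacifier","egg_cup","spoon","lid_tab","spout"):
        print(q,[(np.round(d['centre'],3).tolist(),round(d['p'],2)) for d in look_for(q,n)[:3]])
E
```

```text
pics
{'time_s': 0.0, 'ee_pos': array([ 0.2739, -0.5614,  0.2134]), 'finger_gap': 0.09161838414997417, 'contact_force': array([ 0.0592,  0.7718, -0.0527])}
[[-0.0004  0.4384 -0.8988]
 [ 0.0011 -0.8988 -0.4384]
 [-1.     -0.0012 -0.0001]]
scene {'fx': 405.0991606739598, 'fy': 405.0991606739598, 'cx': 256.7751394402411, 'cy': 189.2394232870208, 'extrinsics': array([[ 0.7384, -0.5317,  0.4147,  0.9015],
       [ 0.6741,  0.568 , -0.4722, -0.3649],
       [ 0.0155,  0.6283,  0.7778,  0.6746],
       [ 0.    ,  0.    ,  0.    ,  1.    ]])}
cup [([0.544, -0.187, 0.055], 0.79)]
lid [([0.743, 0.128, 0.022], 0.82), ([0.54, 0.088, 0.03], 0.64)]
cap [([0.526, 0.088, 0.059], 0.84), ([0.537, -0.073, 0.037], 0.68)]
travel_case []
pacifier [([0.603, 0.175, 0.031], 0.66)]
egg_cup [([0.655, -0.189, 0.037], 0.74)]
spoon [([0.435, -0.146, 0.008], 0.78)]
lid_tab [([0.744, 0.132, 0.019], 0.92), ([0.537, 0.077, 0.022], 0.81)]
spout [([0.535, 0.077, 0.024], 0.43)]
top {'fx': 398.49681936205485, 'fy': 398.49681936205485, 'cx': 253.48157164026125, 'cy': 184.51943175107903, 'extrinsics': array([[-0.0109,  0.9981, -0.0606,  0.5041],
       [-0.9997, -0.0121, -0.0196, -0.016 ],
       [-0.0203,  0.0603,  0.998 ,  1.0415],
       [ 0.    ,  0.    ,  0.    ,  1.    ]])}
cup [([0.54, -0.193, 0.051], 0.71), ([0.596, 0.176, 0.04], 0.53), ([0.432, -0.139, 0.014], 0.47)]
lid [([0.736, 0.136, 0.022], 0.77), ([0.521, 0.094, 0.023], 0.5)]
cap [([0.53, -0.062, 0.037], 0.77), ([0.521, 0.099, 0.062], 0.51)]
travel_case [([0.515, 0.251, 0.045], 0.83)]
pacifier [([0.599, 0.178, 0.039], 0.45)]
egg_cup [([0.645, -0.177, 0.061], 0.83)]
spoon [([0.432, -0.142, 0.012], 0.74)]
lid_tab [([0.734, 0.137, 0.024], 0.89), ([0.516, 0.088, 0.022], 0.69)]
spout [([0.735, 0.143, 0.045], 0.61), ([0.519, 0.178, 0.001], 0.59)]
```

Run:
```python
import cv2,numpy as np
a=cv2.imread('pics/scene0.png');b=cv2.imread('pics/top0.png')
cv2.imwrite('pics/scene0b.png',cv2.resize(a,(800,600),interpolation=cv2.INTER_CUBIC))
cv2.imwrite('pics/top0b.png',cv2.resize(b,(800,600),interpolation=cv2.INTER_CUBIC))
```

```text
(no output)
```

View pics/scene0b.png

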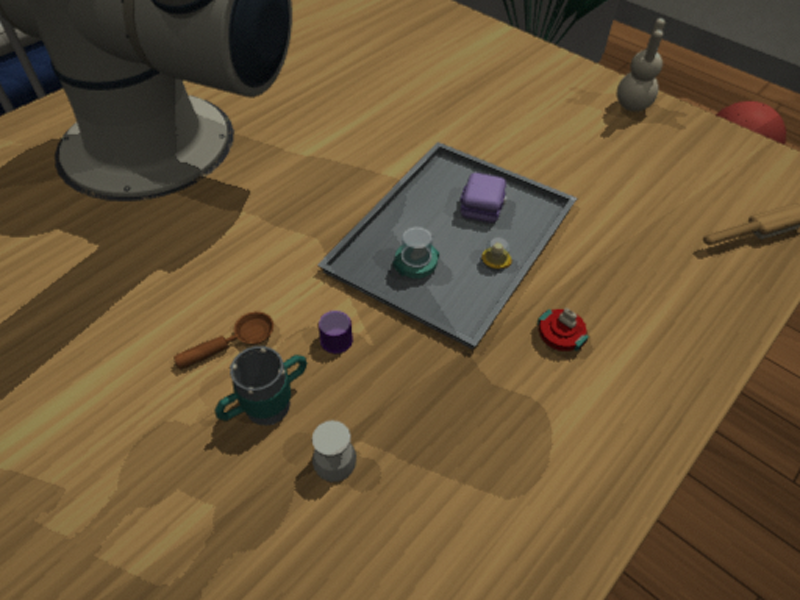

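View pics/top0b.png

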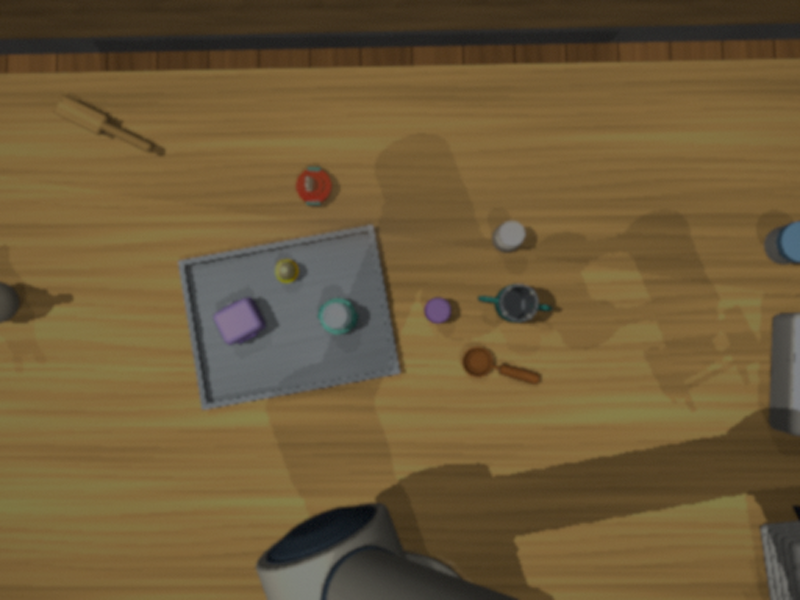

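The scene picture (800x600) shows the mint lid with the clear cap at (415,250), and the top picture has it at (338,316). The look-alikes are the red lid at scene (562,328), the purple cap at (336,331), the pacifier with its clear cover at (497,253) and the egg cup at (333,450). By the description I choose the mint lid on the tray. Next is a close crop to check that choice and get the tab direction.

```bash
cat > h.py <<'E'
import numpy as np,cv2
from bench import *
np.set_printoptions(precision=4,suppress=True)
def ray(cam,u,v,z):
    m=camera_model(cam);E=m['extrinsics'];d=E[:3,:3]@np.array([(u-m['cx'])/m['fx'],-(v-m['cy'])/m['fy'],-1]);c=E[:3,3]
    return c+d*(z-c[2])/d[2]
def proj(cam,p):
    m=camera_model(cam);E=m['extrinsics'];q=E[:3,:3].T@(np.asarray(p)-E[:3,3]);return np.array([m['cx']+m['fx']*q[0]/-q[2],m['cy']-m['fy']*q[1]/-q[2]])
def crop(im,u,v,w,h,k):
    return cv2.resize(im[int(v-h/2):int(v+h/2),int(u-w/2):int(u+w/2)],None,fx=k,fy=k,interpolation=cv2.INTER_CUBIC)
E
python3 - <<'E'
from h import *
a=cv2.imread('pics/scene0.png');b=cv2.imread('pics/top0.png')
L=[(a,265,160),(b,216,202),(a,167,245),(b,331,194)]
t=[crop(i,u,v,50,37,8) for i,u,v in L]
im=np.vstack([np.hstack(t[:2]),np.hstack(t[2:])])
cv2.imwrite('pics/crop1.png',cv2.convertScaleAbs(im,alpha=1.5));print(im.shape)
E
```

```text
(592, 800, 3)
```

View pics/crop1.png

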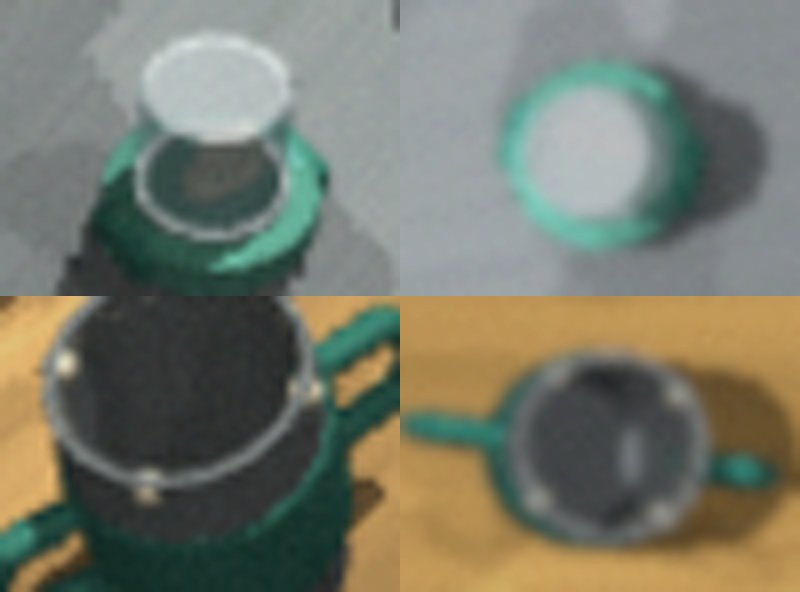

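The crop confirms a mint lid with the clear cap and a cream spout inside it, with its centre at about pixel (264,163) in scene and (216,202) in top. The cup's handles run nearly along world y. Now I'll measure the lid and cup poses, with a silhouette fit for the lid's yaw.

```bash
cat > fit.py <<'E'
from h import *
from scipy.optimize import minimize
def avg(cam,n=6): return np.mean([grab_frame(cam).astype(np.float32) for _ in range(n)],0)
def hull(cam,pts,k):  # soft silhouette on k-times grid offset
    uv=np.array([proj(cam,p) for p in pts]);return cv2.convexHull(uv.astype(np.float32))
def lidpts(x,y,yaw,z0):
    t=np.linspace(0,2*np.pi,60);P=[]
    c,s=np.cos(yaw),np.sin(yaw)
    for z in(10,22):
        for a in t:P.append((30*np.cos(a),30*np.sin(a),z))
        for sx in(-12,12):
            for sy in(-32,32):P.append((sx,sy,z))
    P=np.array(P)/1000
    return np.c_[x+c*P[:,0]-s*P[:,1],y+s*P[:,0]+c*P[:,1],z0+P[:,2]]
E
python3 - <<'E'
from fit import *
A={c:avg(c) for c in("scene","top")};np.savez('avg.npz',**A)
for cam in A:
    for q in("lid","lid_tab","spout","cap","cup"):
        for d in cut_out(q,cam)[:3]:
            v,u=np.nonzero(d['region']);print(cam,q,round(d['p'],2),len(u),u.mean().round(1),v.mean().round(1),u.min(),u.max(),v.min(),v.max())
def enh(cam,u,v):
    i=cv2.cvtColor(np.clip(A[cam]*1.6,0,255).astype(np.uint8),cv2.COLOR_RGB2BGR);return crop(i,u,v,36,36,11)
cv2.imwrite('pics/crop2.png',np.hstack([enh('scene',265,162),enh('top',216,202)]))
E
```

```text
scene lid 0.6 658 359.4 211.0 345 375 198 224
scene lid 0.49 218 265.2 170.7 252 279 160 177
scene lid_tab 0.73 667 359.6 211.2 345 375 198 224
scene lid_tab 0.54 247 265.2 171.1 251 279 161 178
scene spout 0.56 97 363.2 203.6 358 368 198 209
scene spout 0.32 9916 286.4 156.2 204 367 91 222
scene cap 0.96 441 266.1 158.1 257 276 146 171
scene cap 0.61 479 213.9 212.5 204 224 199 226
scene cap 0.21 743 308.3 126.4 294 323 111 142
scene cup 0.79 1744 166.4 246.1 139 194 222 269
top lid 0.71 391 200.2 118.9 190 211 108 130
top lid 0.69 217 217.2 201.8 203 228 191 213
top lid_tab 0.63 431 200.6 118.9 190 212 107 131
top lid_tab 0.59 284 217.7 202.5 203 229 191 214
top spout 0.41 46 197.4 117.0 195 200 113 121
top cap 0.57 238 214.7 201.7 206 223 194 210
top cap 0.51 201 279.7 198.4 272 287 191 206
top cup 0.82 609 330.0 193.6 307 351 182 206
```

View pics/crop2.png

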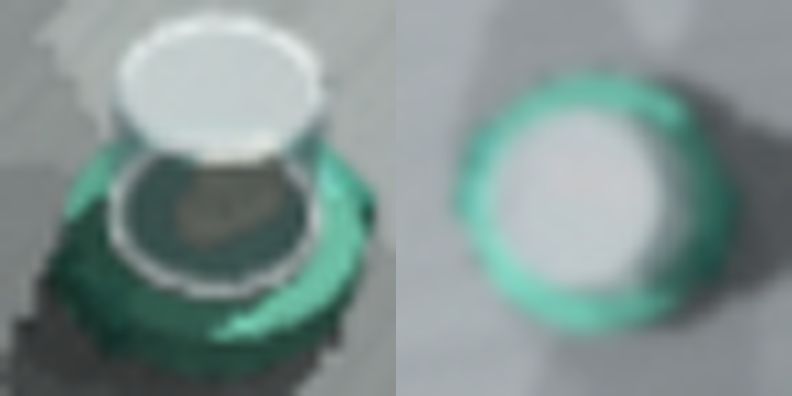

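The lid has corners at scene-crop (372,200) and (50,275), so the tabs lie roughly along world y. I'll fit this with the mint mask.

```bash
cat > fit2.py <<'E'
from fit import *
A=np.load('avg.npz');K=8
def mint(cam,u0,v0,w):
    im=A[cam][v0-w:v0+w,u0-w:u0+w];s=(im[...,1]-im[...,0])/(im.sum(-1)+30)*3
    return s
def soft(cam,pts,u0,v0,w):
    h=hull(cam,pts,K).reshape(-1,2);m=np.zeros((2*w*K,2*w*K),np.uint8)
    cv2.fillConvexPoly(m,np.round((h-[u0-w-.0,v0-w-.0]+.5)*K*16).astype(np.int32),255,shift=4)
    return cv2.resize(cv2.GaussianBlur(m,(0,0),K*.5),(2*w,2*w),interpolation=cv2.INTER_AREA)/255.
C={'scene':(265,162,22),'top':(216,202,18)}
if __name__=='__main__':
    # the whole silhouette: mint or cap; use outline of mint union cap cut-out
    T={}
    for cam,(u,v,w) in C.items():
        s=mint(cam,u,v,w);T[cam]=np.clip((s-.1)/.15,0,1);print(cam,np.percentile(s,[5,50,90,99]))
        r=[d['region'] for d in cut_out('cap',cam)];c=min(r,key=lambda m:np.hypot(*(np.argwhere(m).mean(0)-[v,u])))[v-w:v+w,u-w:u+w]
        # ignore cap zone in cost
        T[cam+'w']=1-cv2.dilate(c.astype(np.uint8),np.ones((3,3)))
    z0=.003
    def cost(p,cams):
        e=0
        for i,cam in enumerate(cams):
            pts=lidpts(p[0]/1e3,p[1]/1e3,p[2],z0)
            e+=(T[cam+'w']*(soft(cam,pts,*C[cam])-T[cam])**2).sum()
        return e
    for cams in(['scene'],['top'],['scene','top']):
        best=[]
        for y in np.radians(np.arange(-90,90,15)):
            r=minimize(lambda p:cost([p[0],p[1],y],cams),[521,94],method='Nelder-Mead',options=dict(initial_simplex=[[521,94],[527,94],[521,100]],xatol=.1,fatol=.05));best.append((r.fun,np.degrees(y),*r.x))
        print(cams);print(np.round(np.array(best),1))
E
python3 fit2.py
```

```text
scene [0.0319 0.0439 0.4156 0.5224]
top [0.0315 0.0413 0.3548 0.4889]Traceback (most recent call last):
  File "fit2.py", line 29, in <module>
    r=minimize(lambda p:cost([p[0],p[1],y],cams),[521,94],method='Nelder-Mead',options=dict(initial_simplex=[[521,94],[527,94],[521,100]],xatol=.1,fatol=.05));best.append((r.fun,np.degrees(y),*r.x))
    res = _minimize_neldermead(fun, x0, args, callback, bounds=bounds,
                               **options)
    fxr = func(xr)
    fx = function(np.copy(x), *(wrapper_args + args))
  File "fit2.py", line 29, in <lambda>
    r=minimize(lambda p:cost([p[0],p[1],y],cams),[521,94],method='Nelder-Mead',options=dict(initial_simplex=[[521,94],[527,94],[521,100]],xatol=.1,fatol=.05));best.append((r.fun,np.degrees(y),*r.x))
                        ~~~~^^^^^^^^^^^^^^^^^^^^
  File "fit2.py", line 24, in cost
    e+=(T[cam+'w']*(soft(cam,pts,*C[cam])-T[cam])**2).sum()
                    ~~~~^^^^^^^^^^^^^^^^^
  File "fit2.py", line 7, in soft
    h=hull(cam,pts,K).reshape(-1,2);m=np.zeros((2*w*K,2*w*K),np.uint8)
      ~~~~^^^^^^^^^^^
  File "fit.py", line 5, in hull
    uv=np.array([proj(cam,p) for p in pts]);return cv2.convexHull(uv.astype(np.float32))
                 ~~~~^^^^^^^
  File "h.py", line 8, in proj
    m=camera_model(cam);E=m['extrinsics'];q=E[:3,:3].T@(np.asarray(p)-E[:3,3]);return np.array([m['cx']+m['fx']*q[0]/-q[2],m['cy']-m['fy']*q[1]/-q[2]])
ValueError: time passes only in moves, steps and waits
```

```bash
python3 - <<'E'
s=open('h.py').read()
s=s.replace("def ray","""import os,pickle
if not os.path.exists('cam.pkl'): pickle.dump({c:camera_model(c) for c in('scene','top')},open('cam.pkl','wb'))
CM=pickle.load(open('cam.pkl','rb'))
def ray""",1).replace("m=camera_model(cam)","m=CM[cam]")
s=s.replace("q=E[:3,:3].T@(np.asarray(p)-E[:3,3]);return np.array([m['cx']+m['fx']*q[0]/-q[2],m['cy']-m['fy']*q[1]/-q[2]])","q=(np.asarray(p)-E[:3,3])@E[:3,:3];return np.stack([m['cx']-m['fx']*q[...,0]/q[...,2],m['cy']+m['fy']*q[...,1]/q[...,2]],-1)")
open('h.py','w').write(s)
f=open('fit.py').read().replace("np.array([proj(cam,p) for p in pts])","proj(cam,pts)");open('fit.py','w').write(f)
E
python3 fit2.py
```

```text
scene [0.0319 0.0439 0.4156 0.5224]
top [0.0315 0.0413 0.3548 0.4889]
['scene']
[[ 34.2 -90.  520.4  95.3]
 [ 37.6 -75.  520.3  95.1]
 [ 28.7 -60.  520.8  95.4]
 [ 22.7 -45.  521.4  95.4]
 [ 21.7 -30.  521.1  95.8]
 [ 10.4 -15.  521.1  96.1]
 [ 11.3   0.  521.1  96.4]
 [ 13.4  15.  520.8  96.8]
 [ 15.2  30.  520.4  97.2]
 [ 19.1  45.  520.3  97.2]
 [ 20.9  60.  520.3  96.6]
 [ 26.7  75.  520.5  96.2]]
['top']
[[ 27.9 -90.  522.7 101.1]
 [ 27.5 -75.  522.7 101. ]
 [ 23.7 -60.  522.6 101.1]
 [ 15.7 -45.  522.7 101.3]
 [ 11.3 -30.  522.8 101.2]
 [  7.8 -15.  522.6 101.2]
 [ 12.3   0.  522.5 101. ]
 [ 16.9  15.  522.7 101. ]
 [ 23.1  30.  522.3 100.7]
 [ 27.6  45.  522.5 100.9]
 [ 27.5  60.  522.7 100.9]
 [ 27.1  75.  522.5 101. ]]
['scene', 'top']
[[ 84.6 -90.  521.   98. ]
 [ 88.6 -75.  521.4  98. ]
 [ 81.1 -60.  521.9  98.2]
 [ 73.7 -45.  521.7  98.3]
 [ 69.  -30.  521.6  98.9]
 [ 54.6 -15.  521.7  98.7]
 [ 53.5   0.  521.4  98.8]
 [ 54.3  15.  521.4  98.5]
 [ 58.7  30.  521.1  98.2]
 [ 64.3  45.  520.9  98.3]
 [ 69.8  60.  520.9  98.3]
 [ 76.1  75.  520.9  98.1]]
```

```bash
cat > cup.py <<'E'
from fit import *
A=np.load('avg.npz')
def peak(cam,u,v):
    g=A[cam].sum(-1);y,x=int(round(v)),int(round(u));w=2;p=g[y-w:y+w+1,x-w:x+w+1];p=np.clip(p-np.percentile(p,60),0,None)
    Y,X=np.mgrid[-w:w+1,-w:w+1];return np.array([x+(p*X).sum()/p.sum(),y+(p*Y).sum()/p.sum()])
N={'top':[(325.6,184.9),(340,186.4),(323.1,200.1),(338.7,201.6)],'scene':[(149.7,233.6),(179.7,237.1),(160.1,249.2)]}
for cam,l in N.items():
    P=np.array([peak(cam,*p) for p in l]);print(cam,P.tolist())
    def res(p,cam=cam,P=P,z=.0805):
        a=p[2]+np.pi/4+np.arange(4)*np.pi/2
        Q=proj(cam,np.c_[p[0]/1e3+.024*np.cos(a),p[1]/1e3+.024*np.sin(a),np.full(4,z)])
        D=np.linalg.norm(P[:,None]-Q[None],axis=2);return D.min(1).sum()
    r=min((minimize(res,[540,-190,y],method='Nelder-Mead') for y in(-.2,0,.2)),key=lambda r:r.fun)
    print(r.x[:2],np.degrees(r.x[2]),r.fun)
E
python3 cup.py; sed -i 's/np.arange(-90,90,15)/np.arange(-24,10,4)/; s/,\[.scene.,.top.\]):/):/' fit2.py; python3 fit2.py
python3 -c "
from h import *;print(observe()['time_s'])"
```

```text
top [[325.0229910065036, 183.8155646359065], [340.5538927824356, 186.7333336009099], [322.6746149561988, 199.91397603605537], [338.41918793617606, 201.88118099087202]]
[ 539.453  -185.4326] -9.498182309312355 4.69752207636568
scene [[149.40615100896113, 233.71655039023412], [180.28870298153328, 237.2044233386076], [160.08036103015274, 248.69832403025907]]
[ 538.8298 -189.9822] -10.11057614349929 4.422118913182473
scene [0.0319 0.0439 0.4156 0.5224]
top [0.0315 0.0413 0.3548 0.4889]
['scene']
[[ 17.6 -24.  520.9  95.7]
 [ 14.5 -20.  521.   96.1]
 [ 11.2 -16.  521.1  95.9]
 [  8.8 -12.  521.1  96.2]
 [  8.3  -8.  521.1  96.3]
 [  9.6  -4.  521.3  96.3]
 [ 11.3   0.  521.1  96.4]
 [ 13.    4.  521.   96.6]
 [ 13.7   8.  520.9  96.6]]
['top']
[[  9.3 -24.  522.6 101. ]
 [  8.2 -20.  522.7 101.1]
 [  7.9 -16.  522.6 101.2]
 [  8.3 -12.  522.6 101.2]
 [  9.2  -8.  522.7 101.1]
 [ 10.6  -4.  522.6 101.2]
 [ 12.3   0.  522.5 101. ]
 [ 13.8   4.  522.6 101.2]
 [ 15.3   8.  522.5 101.2]]
2.4
```

The two cameras disagree by a constant 5 mm or so in y, but they agree on the lid-to-cup offset of (17.2, -286.4) mm. The lid is at about (0.522, 0.0985) with yaw -11°, and the cup has yaw -8°. I'll turn first, then travel above the lid.

Emit:
{"fn": "apply_moves", "kwargs": {"series": [0,0,0,0.92,0,0,100,0,0,0,0.92,0,0,100,0,0,0,0.92,0,0,100,0,0,0,0.92,0,0,100,0,0,0,0.92,0,0,100]}}

```text
time_s: 2.9
ee_pos: [0.274, -0.5617, 0.2139]
ee_rot: [[-0.0, -0.193, -0.981], [0.0, -0.981, 0.193], [-1.0, 0.0, 0.0]]
contact_force: [0.1, 0.5, -1.3]
finger_gap: 0.091
```

Emit:
{"fn": "apply_moves", "kwargs": {"series": [0.08,-0.96,-0.167,0,0,0,100,0.08,-0.96,-0.167,0,0,0,100,0.08,-0.96,-0.167,0,0,0,100,0.08,-0.96,-0.167,0,0,0,100,0.08,-0.96,-0.167,0,0,0,100,0.08,-0.96,-0.167,0,0,0,100,0.08,-0.96,-0.167,0,0,0,100,0.08,-0.96,-0.167,0,0,0,100,0.08,-0.96,-0.167,0,0,0,100,0.08,-0.96,-0.167,0,0,0,100,0.08,-0.96,-0.167,0,0,0,100,0.08,-0.96,-0.167,0,0,0,100,0.08,-0.96,-0.167,0,0,0,100,0.08,-0.96,-0.167,0,0,0,100,0.08,-0.96,-0.167,0,0,0,100,0.08,-0.96,-0.167,0,0,0,100,0.08,-0.96,-0.167,0,0,0,100,0.08,-0.96,-0.167,0,0,0,100,0,0,0,0,0,0,100]}}

```text
time_s: 4.8
ee_pos: [0.5229, 0.0984, 0.156]
ee_rot: [[0.001, -0.184, -0.983], [0.001, -0.983, 0.184], [-1.0, -0.001, -0.001]]
contact_force: [0.2, -0.3, -0.7]
finger_gap: 0.0908
```

Emit:
{"fn": "apply_moves", "kwargs": {"series": [1,0,0,0,0,0,100,0.8,0,0,0,0,0,100,0,0,0,0,0,0,100]}}

```text
time_s: 5.1
ee_pos: [0.5192, 0.0942, 0.0814]
ee_rot: [[-0.006, -0.187, -0.982], [-0.0, -0.982, 0.187], [-1.0, 0.002, 0.006]]
contact_force: [1.1, -0.8, 0.7]
finger_gap: 0.0911
```

Run:
```python
from h import *
t=[]
for cam in("scene","top"):
    i=cv2.cvtColor(grab_frame(cam),cv2.COLOR_RGB2BGR);t.append(crop(cv2.convertScaleAbs(i,alpha=1.5),*( (262,150) if cam=='scene' else (214,200)),66,90,6))
cv2.imwrite('pics/over.png',np.hstack(t))
p=np.array(observe()['ee_pos']);print(p,proj('scene',p)-[262-33,150-45],proj('top',p)-[214-33,200-45])
```

```text
[0.5215 0.0944 0.0848] [37.4266 39.3254] [34.5765 46.8445]
```

View pics/over.png

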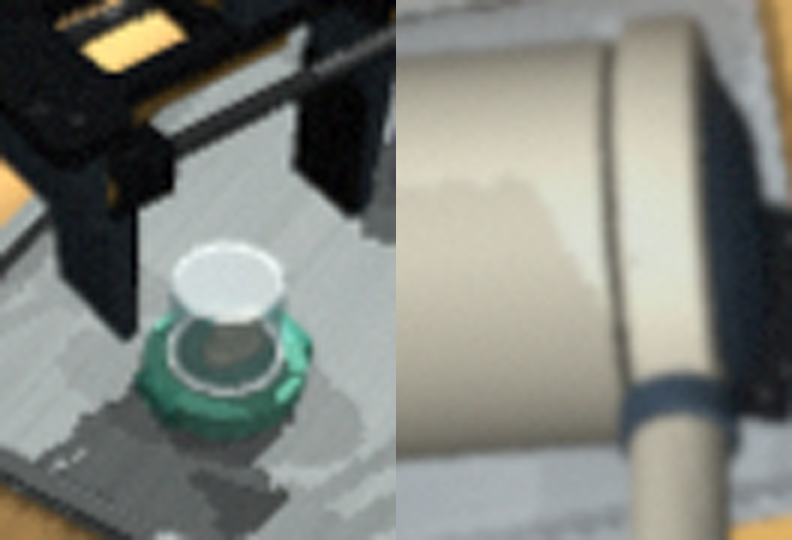

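The lid sits between the open fingers in the scene view. The finger tips are at about (100,320) and (350,210), and the lid is at (225,370) and lower down. The top view is blocked by the arm. The pose readings scatter, so I'll average a few and compare the finger corners with the camera.

Run:
```python
from h import *
P=[]
for k in range(5):
    P.append(observe()['ee_pos']); f=grab_frame('scene')
P=np.array(P);print(P);s=observe();R=np.array(s['ee_rot']);p=P.mean(0);print(p,s['time_s'],s['contact_force'])
for sy in(-59,-45.5,45.5,59):
    for sz in(-16,16):
        print(sy,sz,(proj('scene',p+R[:,1]*sy/1e3+R[:,2]*sz/1e3)-[229,105])*6+2.5)
```

```text
[[0.5215 0.0944 0.0848]
 [0.5223 0.0944 0.0856]
 [0.5226 0.0945 0.0859]
 [0.5226 0.0946 0.086 ]
 [0.5226 0.0946 0.0858]]
[0.5223 0.0945 0.0856] 5.45 [-0.3991 -0.2874 -0.2142]
-59 -16 [391.0873 193.572 ]
-59 16 [333.0154 142.8256]
-45.5 -16 [361.2537 209.4975]
-45.5 16 [303.3833 158.1475]
45.5 -16 [150.1096 322.2087]
45.5 16 [ 93.8572 266.4872]
59 -16 [117.2114 339.7701]
59 16 [ 61.2415 283.3518]
```

Emit:
{"fn": "apply_moves", "kwargs": {"series": [0.7,-0.1,0,0,0,0,100,0.6,0,0,0,0,0,100,0.4,0,0,0,0,0,100,0.22,0,0,0,0,0,100,0,0,0,0,0,0,100,0,0,0,0,0,0,100]}}

```text
time_s: 6.05
ee_pos: [0.5228, 0.0986, 0.0083]
ee_rot: [[0.001, -0.187, -0.982], [0.0, -0.982, 0.187], [-1.0, -0.0, -0.001]]
contact_force: [0.2, -0.9, 0.9]
finger_gap: 0.0914
```

Emit:
{"fn": "apply_moves", "kwargs": {"series": [0,0,0,0,0,0,90,0,0,0,0,0,0,82,0,0,0,0,0,0,74,0,0,0,0,0,0,60,0,0,0,0,0,0,50,0,0,0,0,0,0,50,0,0,0,0,0,0,50]}}

```text
time_s: 6.75
ee_pos: [0.5225, 0.0986, 0.0078]
ee_rot: [[0.0, -0.187, -0.982], [0.0, -0.982, 0.187], [-1.0, -0.0, -0.0]]
contact_force: [-1.1, -0.5, 6.7]
finger_gap: 0.0638
```

Emit:
{"fn": "apply_moves", "kwargs": {"series": [-0.1,0,0,0,0,0,50,-0.2,0,0,0,0,0,50,-0.3,0,0,0,0,0,50,-0.4,0,0,0,0,0,50,-0.4,0,0,0,0,0,50,-0.4,0,0,0,0,0,50,-0.4,0,0,0,0,0,50,-0.4,0,0,0,0,0,50,-0.4,0,0,0,0,0,50,-0.3,0,0,0,0,0,50,-0.2,0,0,0,0,0,50,-0.1,0,0,0,0,0,50,0,0,0,0,0,0,50]}}

```text
time_s: 8.05
ee_pos: [0.5224, 0.0986, 0.1518]
ee_rot: [[0.0, -0.187, -0.982], [0.0, -0.982, 0.187], [-1.0, -0.0, -0.0]]
contact_force: [-0.2, -0.1, -0.8]
finger_gap: 0.0645
```

Run:
```python
from h import *
i=cv2.cvtColor(grab_frame('scene'),cv2.COLOR_RGB2BGR)
s=observe();print(s['ee_pos'],s['finger_gap'],s['time_s'],s['contact_force'])
u,v=proj('scene',np.array(s['ee_pos']));print(u,v)
cv2.imwrite('pics/lift.png',crop(cv2.convertScaleAbs(i,alpha=1.5),u,v,90,90,6))
```

```text
[0.5222 0.0986 0.1513] 0.06405238695579568 8.1 [ 0.1347 -0.3115 -0.8454]
269.3097654705002 118.78816556272234
```

View pics/lift.png

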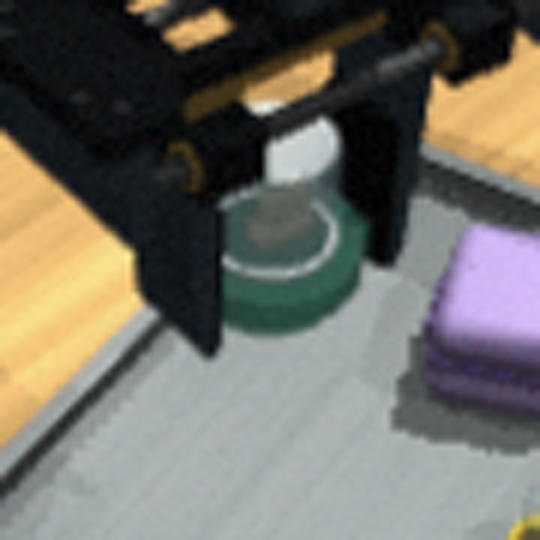

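The lid is held level by its tabs, with the cap and its rim ring seated at crop (280,235). Now I'll turn 2.5° to match the cup and carry it over.

Emit:
{"fn": "apply_moves", "kwargs": {"series": [0,0,0,-0.31,0,0,50,0,0.2,-0.042,0,0,0,50,0,0.5,-0.104,0,0,0,50,0,0.8,-0.166,0,0,0,50,0,0.8,-0.166,0,0,0,50,0,0.8,-0.166,0,0,0,50,0,0.8,-0.166,0,0,0,50,0,0.8,-0.166,0,0,0,50,0,0.8,-0.166,0,0,0,50,0,0.8,-0.166,0,0,0,50,0,0.8,-0.166,0,0,0,50,0,0.5,-0.104,0,0,0,50,0,0.2,-0.042,0,0,0,50,0,0.02,0,0,0,0,50,0,0,0,0,0,0,50,0,0,0,0,0,0,50,0,0,0,0,0,0,50]}}

```text
time_s: 9.8
ee_pos: [0.5412, -0.2194, 0.1516]
ee_rot: [[-0.0, -0.144, -0.99], [0.0, -0.99, 0.144], [-1.0, -0.0, 0.0]]
contact_force: [0.4, -0.4, -1.1]
finger_gap: 0.0641
```

Emit:
{"fn": "apply_moves", "kwargs": {"series": [0,-0.4,0.078,0,0,0,50,0,-0.38,0.078,0,0,0,50,0.3,0,0,0,0,0,50,0.4,0,0,0,0,0,50,0.3,0,0,0,0,0,50,0,0,0,0,0,0,50,0,0,0,0,0,0,50]}}

```text
time_s: 10.5
ee_pos: [0.5395, -0.1884, 0.1113]
ee_rot: [[-0.001, -0.145, -0.989], [0.0, -0.989, 0.145], [-1.0, -0.0, 0.001]]
contact_force: [0.3, -0.2, -0.4]
finger_gap: 0.0641
```

Run:
```python
from h import *
t=[]
for cam in("scene","top"):
    i=cv2.cvtColor(np.mean([grab_frame(cam).astype(float) for _ in range(3)],0).astype(np.uint8),cv2.COLOR_RGB2BGR);cv2.imwrite(f'pics/raw_{cam}1.png',i)
    t.append(crop(cv2.convertScaleAbs(i,alpha=1.5),*((163,232) if cam=='scene' else (331,194)),66,80,6))
cv2.imwrite('pics/over2.png',np.hstack(t))
s=observe();print(s['ee_pos'],s['finger_gap'],s['time_s'],s['contact_force'])
```

```text
[ 0.5398 -0.1886  0.1119] 0.06399620411313037 10.8 [-0.7758 -0.2192 -1.1552]
```

View pics/over2.png

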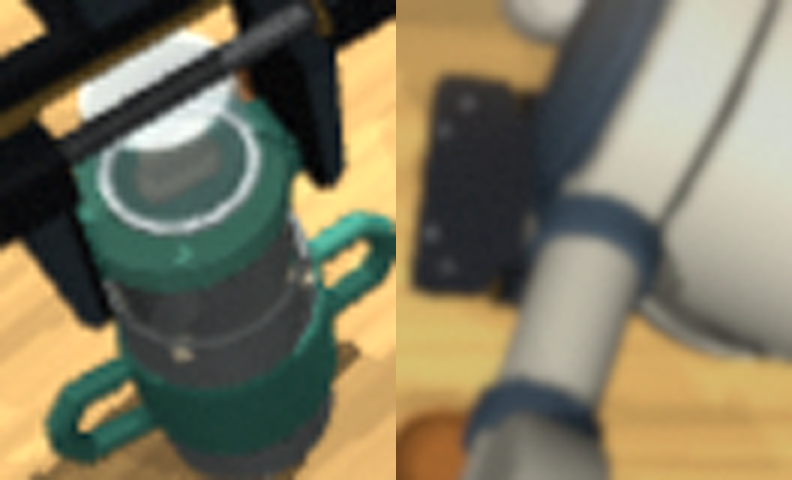

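The lid is held over the cup with its tabs above the handles. The flange front is at crop (180,290) and the cup lip arc at (190,345). The arm hides the top view, so I'll overlay the predicted circles on the scene view.

Run:
```python
from h import *
i=cv2.imread('pics/raw_scene1.png');K=9;u0,v0,w,h=163,238,70,66
c=crop(cv2.convertScaleAbs(i,alpha=1.5),u0,v0,w,h,K)
a=np.linspace(0,2*np.pi,120)
def draw(x,y,r,z,col):
    q=(proj('scene',np.c_[x+r*np.cos(a),y+r*np.sin(a),np.full(120,z)])-[u0-w/2,v0-h/2]+.5)*K
    cv2.polylines(c,[np.round(q).astype(np.int32)],True,col,1)
draw(.5388,-.190,.029,.085,(0,255,255)); draw(.5388,-.190,.026,.085,(0,255,255))
z=.1118-.005
draw(.5388,-.190,.030,z+.010,(0,0,255)); draw(.5388,-.190,.030,z+.022,(0,0,255)); draw(.5388,-.190,.021,z+.022,(255,0,255)); draw(.5388,-.190,.021,z+.060,(255,0,255))
cv2.imwrite('pics/ov.png',c)
```

```text
(no output)
```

View pics/ov.png

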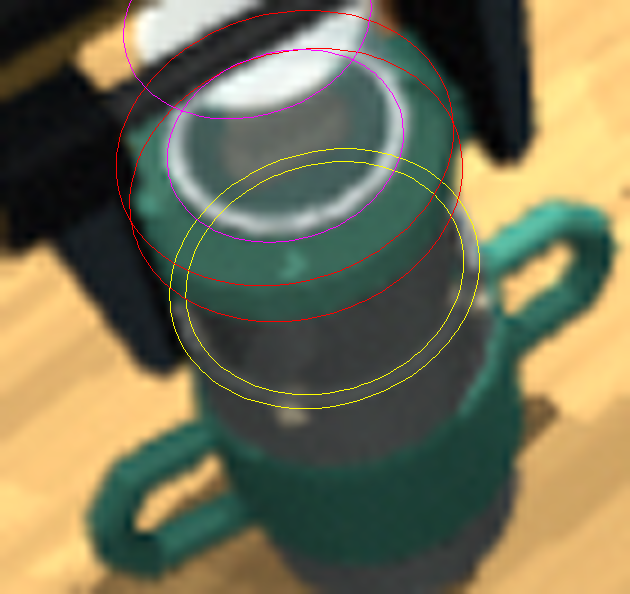

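The overlay agrees to about 0.5 px (1 mm) for the flange, cap ring and lip, which is inside the 2 mm play. I'll lower it slowly.

Emit:
{"fn": "apply_moves", "kwargs": {"series": [0.2,0,0,0,0,0,50,0.2,0,0,0,0,0,50,0.1,0,0,0,0,0,50,0.05,0,0,0,0,0,50,0.05,0,0,0,0,0,50,0,0,0,0,0,0,50,0,0,0,0,0,0,50]}}

```text
time_s: 11.5
ee_pos: [0.5396, -0.1885, 0.0876]
ee_rot: [[0.0, -0.145, -0.989], [-0.0, -0.989, 0.145], [-1.0, 0.0, -0.0]]
contact_force: [0.5, -0.1, -0.3]
finger_gap: 0.0644
```

Emit:
{"fn": "apply_moves", "kwargs": {"series": [0.04,0,0,0,0,0,50,0.03,0,0,0,0,0,50,0,0,0,0,0,0,50]}}

```text
time_s: 11.8
ee_pos: [0.5395, -0.1884, 0.0847]
ee_rot: [[-0.0, -0.145, -0.989], [0.0, -0.989, 0.145], [-1.0, -0.0, 0.0]]
contact_force: [-0.7, 0.8, -0.3]
finger_gap: 0.0639
```

Emit:
{"fn": "apply_moves", "kwargs": {"series": [0.03,0,0,0,0,0,50,0.03,0,0,0,0,0,50,0.03,0,0,0,0,0,50,0,0,0,0,0,0,50]}}

```text
time_s: 12.2
ee_pos: [0.5393, -0.1884, 0.0807]
ee_rot: [[-0.001, -0.145, -0.989], [0.0, -0.989, 0.145], [-1.0, -0.0, 0.001]]
contact_force: [-0.3, -0.1, -2.4]
finger_gap: 0.0639
```

Emit:
{"fn": "apply_moves", "kwargs": {"series": [0.03,0,0,0,0,0,50,0.02,0,0,0,0,0,50,0,0,0,0,0,0,50,0,0,0,0,0,0,50]}}

```text
time_s: 12.6
ee_pos: [0.5398, -0.1886, 0.0798]
ee_rot: [[0.001, -0.145, -0.989], [-0.0, -0.989, 0.145], [-1.0, 0.0, -0.001]]
contact_force: [-3.6, 2.5, 12.9]
finger_gap: 0.0637
```

The plug entered without side force, and 13 N of resistance came at TCP z 0.0798, against the 0.080 expected for home. I'll release and look.

Emit:
{"fn": "apply_moves", "kwargs": {"series": [0,0,0,0,0,0,75,0,0,0,0,0,0,80,0,0,0,0,0,0,90,0,0,0,0,0,0,100,0,0,0,0,0,0,100,-0.2,0,0,0,0,0,100,-0.3,0,0,0,0,0,100,-0.15,0,0,0,0,0,100,0,0,0,0,0,0,100,0,0,0,0,0,0,100]}}

```text
time_s: 13.6
ee_pos: [0.5397, -0.1885, 0.1054]
ee_rot: [[0.001, -0.145, -0.989], [-0.0, -0.989, 0.145], [-1.0, 0.0, -0.001]]
contact_force: [0.6, -0.5, -0.0]
finger_gap: 0.0914
```

Run:
```python
from h import *
i=cv2.cvtColor(np.mean([grab_frame('scene').astype(float) for _ in range(3)],0).astype(np.uint8),cv2.COLOR_RGB2BGR)
K=9;u0,v0,w,h=163,238,70,66
c=crop(cv2.convertScaleAbs(i,alpha=1.5),u0,v0,w,h,K);a=np.linspace(0,2*np.pi,120)
def draw(x,y,r,z,col):
    q=(proj('scene',np.c_[x+r*np.cos(a),y+r*np.sin(a),np.full(120,z)])-[u0-w/2,v0-h/2]+.5)*K
    cv2.polylines(c,[np.round(q).astype(np.int32)],True,col,1)
draw(.5388,-.190,.030,.085,(0,255,255));draw(.5388,-.190,.030,.097,(0,0,255));draw(.5388,-.190,.021,.097,(255,0,255));draw(.5388,-.190,.021,.135,(255,0,255))
cv2.imwrite('pics/home.png',c);s=observe();print(s['ee_pos'],s['finger_gap'],s['time_s'],s['contact_force'])
```

```text
[ 0.5394 -0.1884  0.1048] 0.09118918223434874 13.75 [ 0.1069 -0.1834 -0.0011]
```

View pics/home.png

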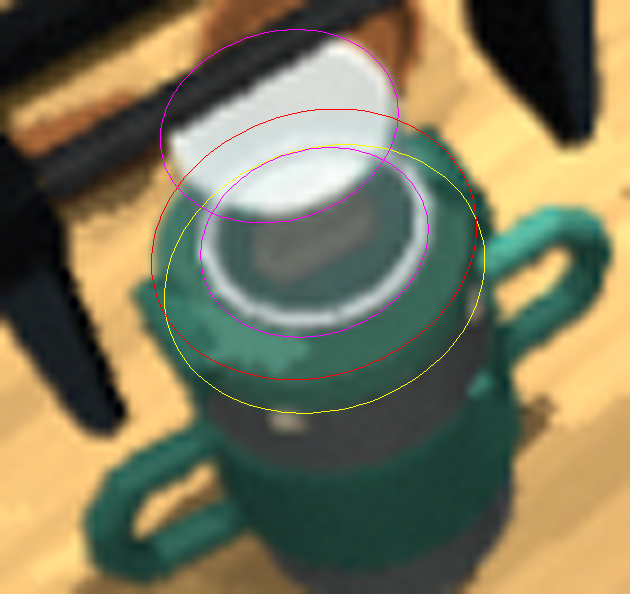

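The lid sits down on the lip. The flange's lower edge matches the home circle at crop (300,408), and the ring residual is the same 1 px as before insertion, so it isn't 5 mm high. The tabs are above the handles. Next I grip the cap.

Emit:
{"fn": "apply_moves", "kwargs": {"series": [0,0,0,0,0,0,85,0,0,0,0,0,0,72,0,0,0,0,0,0,60,0,0,0,0,0,0,53,0,0,0,0,0,0,49,0,0,0,0,0,0,45,0,0,0,0,0,0,40,0,0,0,0,0,0,38,0,0,0,0,0,0,38,0,0,0,0,0,0,38]}}

```text
time_s: 14.75
ee_pos: [0.5396, -0.1885, 0.1051]
ee_rot: [[-0.0, -0.145, -0.989], [-0.0, -0.989, 0.145], [-1.0, 0.0, 0.0]]
contact_force: [-0.6, 0.2, 1.5]
finger_gap: 0.0408
```

Emit:
{"fn": "apply_moves", "kwargs": {"series": [-0.05,0,0,0,0,0,38,-0.1,0,0,0,0,0,38,-0.15,0,0,0,0,0,38,-0.2,0,0,0,0,0,38,-0.3,0,0,0,0,0,38,-0.3,0,0,0,0,0,38,-0.4,0,0,0,0,0,38,-0.4,0,0,0,0,0,38,-0.4,0,0,0,0,0,38,-0.4,0,0,0,0,0,38,-0.4,0,0,0,0,0,38,-0.4,0,0,0,0,0,38,-0.3,0,0,0,0,0,38,-0.2,0,0,0,0,0,38,-0.1,0,0,0,0,0,38,0,0,0,0,0,0,38,0,0,0,0,0,0,38]}}

```text
time_s: 16.45
ee_pos: [0.5393, -0.1884, 0.2686]
ee_rot: [[-0.001, -0.145, -0.989], [0.0, -0.989, 0.145], [-1.0, -0.0, 0.001]]
contact_force: [-0.5, 0.7, -0.3]
finger_gap: 0.0407
```

Run:
```python
from h import *
i=cv2.cvtColor(np.mean([grab_frame('scene').astype(float) for _ in range(3)],0).astype(np.uint8),cv2.COLOR_RGB2BGR)
K=6;u0,v0,w,h=175,205,110,100
c=crop(cv2.convertScaleAbs(i,alpha=1.5),u0,v0,w,h,K);a=np.linspace(0,2*np.pi,120)
q=(proj('scene',np.c_[.5388+.03*np.cos(a),-.190+.03*np.sin(a),np.full(120,.085)])-[u0-w/2,v0-h/2]+.5)*K
cv2.polylines(c,[np.round(q).astype(np.int32)],True,(0,255,255),1)
cv2.imwrite('pics/end.png',c);s=observe();print(s['ee_pos'],s['finger_gap'],s['time_s'],s['contact_force'])
```

```text
[ 0.5393 -0.1884  0.2685] 0.04096438218751367 16.6 [-0.189   0.4274 -0.3791]
```

View pics/end.png

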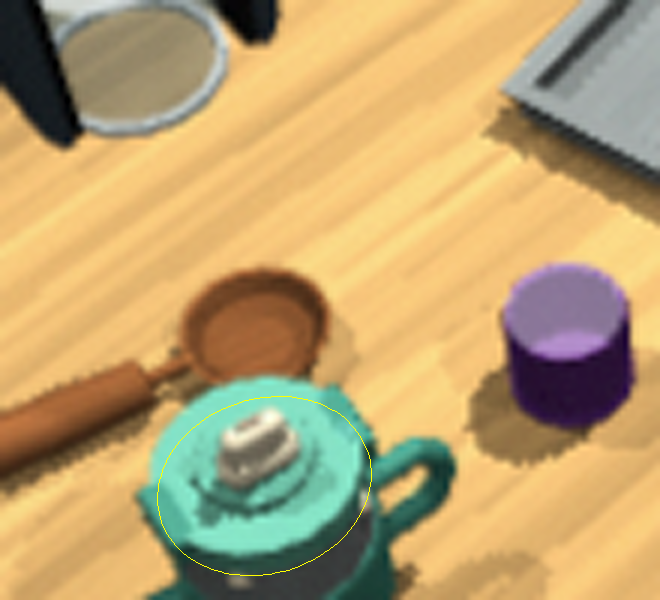

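The cap is held well above, and the spout is free and upright at crop (258,447). The flange's front edge at (255,553) doesn't match the drawn home circle well. I'll check this closely with a model fit and a zoom.

Run:
```python
from h import *
i=cv2.cvtColor(np.mean([grab_frame('scene').astype(float) for _ in range(4)],0).astype(np.uint8),cv2.COLOR_RGB2BGR)
cv2.imwrite('pics/raw_end.png',i)
K=9;u0,v0,w,h=163,245,44,60
def mk(z):
    c=crop(cv2.convertScaleAbs(i,alpha=1.3),u0,v0,w,h,K);a=np.linspace(0,2*np.pi,120)
    if z is not None:
        for dz,r,col in((.010,.030,(0,255,255)),(.022,.030,(0,0,255)),(.026,.017,(255,0,255))):
            q=(proj('scene',np.c_[.5388+r*np.cos(a),-.190+r*np.sin(a),np.full(120,z+dz)])-[u0-w/2,v0-h/2]+.5)*K
            cv2.polylines(c,[np.round(q).astype(np.int32)],True,col,1)
    return c
cv2.imwrite('pics/end2.png',np.hstack([mk(None),mk(.075)]))
# colour profile down the front of the lid (toward the camera)
for v in range(240,272): print(v,i[v,158:163].mean(0).round().astype(int).tolist(),end=' ')
```

```text
240 [65, 76, 43] 241 [109, 127, 74] 242 [132, 152, 89] 243 [132, 152, 89] 244 [133, 153, 90] 245 [133, 152, 89] 246 [123, 141, 82] 247 [77, 90, 51] 248 [43, 50, 28] 249 [44, 51, 29] 250 [50, 57, 45] 251 [59, 68, 70] 252 [52, 60, 62] 253 [37, 39, 37] 254 [38, 38, 36] 255 [37, 38, 36] 256 [38, 40, 33] 257 [39, 43, 25] 258 [35, 40, 18] 259 [31, 37, 16] 260 [32, 37, 17] 261 [31, 36, 16] 262 [30, 35, 15] 263 [30, 36, 16] 264 [30, 36, 16] 265 [31, 36, 17] 266 [32, 36, 23] 267 [33, 37, 32] 268 [33, 40, 43] 269 [34, 45, 53] 270 [36, 54, 66] 271 [38, 62, 80]
```

View pics/end2.png

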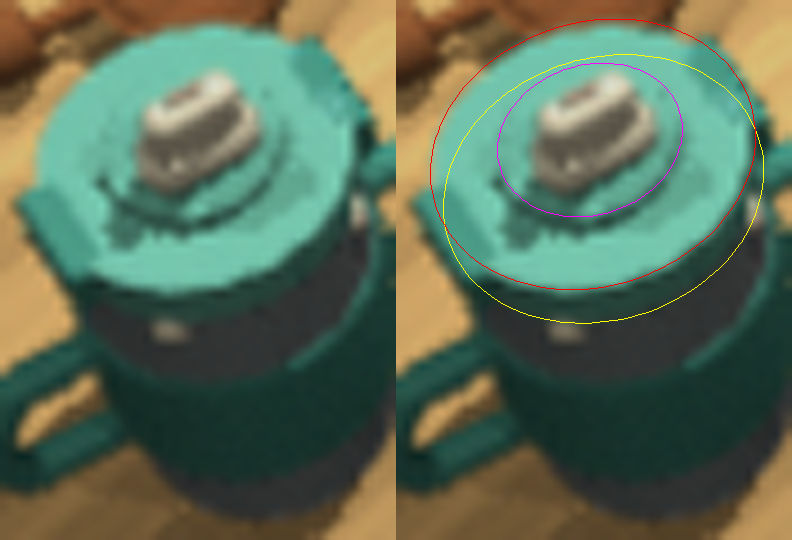

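The flange's top edge lies on the predicted home circle at crop (580,290), within about 1 px. If the lid were 5 mm high, it would be off by 16 px. The tabs sit over the handles, so I'm handing in.

```bash
python3 -c "
from bench import *
s=observe();print(s['time_s'],s['ee_pos'],s['finger_gap']);print(sign_off())"
```

```text
16.8 [ 0.53949899 -0.18845416  0.26889819] 0.040617546104713326
the job is handed in; nothing more can be done
None
```

The training cup is ready and the job is handed in at 16.8 s of the 48 s allowed. I lifted the mint lid by its tabs with the cap on it, pressed it into the cup, then lifted the cap off by itself. The arm is still holding the cap about 16 cm above the lid.

**Last checks:**
- **Lid home:** I felt about 13 N of resistance right at the expected home height. In the last picture the flange edge lies within about 1 px of where a seated lid should be. Being 5 mm too high would have shown as roughly 2 px.
- **Alignment:** the tabs are above the handles and the cup stands about where it was.
- **Spout and cap:** the spout is clear and upright, and the cap is gripped at 41 mm (42 mm nominal).

**What disagreed or was not checked:**
- **Cameras:** the two cameras differed by a steady 5 mm or so in y. I worked from the lid-to-cup offset, on which they agreed.
- **Overshoot:** I overshot the carry by about 32 mm at a safe height because of one extra row, and corrected it before lowering.
- **First end picture:** it seemed to show the lid off its home circle. A closer view showed I had compared the flange's top edge with the circle for its bottom edge.
- **Top camera:** I could not confirm the lid's seating from above, because the arm blocked that view during insertion and I did not look from it again.
- **Bystanders:** I did not re-measure them afterwards. The moves were planned clear of them, and no unexpected contact force showed in the readings.

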